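# Stir the tumbling beads until the tracer has gone over

## Task

Take the stirring pestle from its steel dish and stir the beads round the tumbler bowl with it, until every bead has been pushed well on from its place and the orange tracer bead ends up on the opposite side of the hub from where it started. Then stand the pestle upright in its dish again, with all six beads still in the bowl. Move the beads with the pestle only, never with the fingers, and leave the dish and the other things on the bench where they are.

Things in the scene. Friction and masses are not known exactly. Their poses are not given: they have to be found in the camera images.
- tumbler: Bench tumbler bowl, fixed to the table: a blue round bowl on a round white base 170 mm across. Origin on the table under the bowl's axis, z up; its yaw is arbitrary. Bowl outer radius 75 mm, rim 90 mm above the table. The heavy base cannot shift.
- bowl_floor (a point): Centre of the bowl's flat inner floor, 45 mm above the table. Inner wall upright, radius 70 mm, 45 mm high above this floor. A round blue hub stands in the middle, 42 mm high: radius 30 mm up to 20 mm height, then tapering to 16 mm. The beads lie in the 40 mm wide ring channel between hub and wall (mid-channel at radius 50 mm).
- orange_center (a point): Centre of the orange tracer bead, a ball 26 mm in diameter, 20 g, lying in the bowl's channel. Beads, bowl and pestle foot are polished and slippery (friction about 0.15). It rolls freely when pushed.
- pestle: Stirring pestle, 155 mm tall, about 0.22 kg, a body of revolution standing on its flat foot in the dish. Origin: centre of the foot's underside; z points up along it. Steel foot 30 mm in diameter, 36 mm tall; 18 mm steel shaft; green handle 20 mm in diameter from 75 to 155 mm, to be held from above. Beads cannot slip past its foot held upright just above the floor in mid-channel.
- dish: Loose round shallow steel dish, 0.4 kg, where the pestle stands: outer radius 50 mm at the rim, rim 14 mm high, flat floor 4 mm above the table, about 40 mm in radius. Origin under its centre, on the table.
- white1_center (a point): Centre of one of the five white ceramic beads, a ball 26 mm in diameter, 20 g, in the bowl's channel. At the start the six beads take six of seven even places round the channel (radius 50 mm, within a few mm); the one empty place, a gap of 60 mm or more between beads, lets the pestle's foot down to the floor.
- white2_center (a point): Centre of one of the five white ceramic beads, a ball 26 mm in diameter, 20 g, in the bowl's channel.
- white3_center (a point): Centre of one of the five white ceramic beads, a ball 26 mm in diameter, 20 g, in the bowl's channel.
- white4_center (a point): Centre of one of the five white ceramic beads, a ball 26 mm in diameter, 20 g, in the bowl's channel.
- white5_center (a point): Centre of one of the five white ceramic beads, a ball 26 mm in diameter, 20 g, in the bowl's channel.
- mount1: Black resin specimen puck, 32 mm across, 22 mm high, on the table between bowl and dish, on the robot's side; bystander, to be left alone. Origin under its centre, on the table.
- mount2: Red resin specimen puck, 32 mm across, 22 mm high, on the table between bowl and dish, on the far side; bystander, to be left alone. Origin under its centre, on the table.
- suspension: White bottle, 60 mm across, 150 mm high, at the robot's left; bystander, to be left alone. Origin under its centre, on the table.
- jar: Amber jar, 70 mm across, 90 mm high, at the robot's right; bystander, to be left alone. Origin under its centre, on the table.
- cup: Empty steel cup, 70 mm across, 80 mm high, at the far side; bystander, to be left alone. Origin under its centre, on the table.
- mouse: Black computer mouse, 60 mm across, 33 mm high, at the robot's right; bystander, to be left alone. Origin under its centre, on the table.
There are look-alikes about, which are no part of the job. Of the things like the pestle, leave any that is blue; of the rest the smaller one is meant.

How it is judged:
By the outcome, as a careful person would: the job done as asked, in the order asked, and still so for the second after the job is handed in, with the robot touching nothing.
It also fails if it takes over 72 s, if anything falls off the work surface, if the arm or the gripper's body presses on something with over 40 N, if the wrist force passes 120 N, or if a joint passes its speed limit or range.

## Robot

A 6-joint arm with a two-finger parallel gripper is mounted at the origin on the work surface. World frame = base frame: x ahead of the robot, y to its left, z up, the work surface at z = 0. Lengths are in mm, angles in rad, forces in N, time in s.
With the tool pointing down it reaches from about 350 to 800 mm from the base axis. Payload 7.3 kg.
Tool frame: the origin (TCP) lies midway between the tips of the shut fingers; the grasp point (between the pads) lies env.grip_point_offset behind it (env.grip_point_offset is the distance from the TCP to the grasp point, in mm); z points along the fingers, y is the line along which they close (so a half turn about z gives the same grasp; the last joint's range is limited). The gripper opens to 85 mm and grips with 20 to 120 N. Pads are 22 mm wide; open, the fingers measure 114 mm over their backs; the gripper's body (76 mm by 85 mm) begins 54 mm behind the grasp point. The pads swing forward as they close: fully open they stand 13 mm farther back than shut.
Start: joints at [-1.392, 0.342, 1.524, -0, 1.275, -0.146], TCP at [167.56, -497.562, 231.322] pointing down, gripper open.
Joint ranges: [-2.53, 2.53], [-0.77, 2.02], [0.04, 2.7], [-1, 4.14], [0.28, 2.66], [-3.11, 3.11]. Speed limits (rad/s): [2.57, 2.57, 3.14, 3.14, 3.14, 3.14].

## Interface

Orientations are given as [roll, pitch, yaw] about the fixed x, y, z axes, in that order (R = Rz(yaw) Ry(pitch) Rx(roll)).
In Python, from bench import env, vision, workorder, nets gives the robot as it stands. The module is installed in compiled form; this text tells all that it offers.
- The arm moves only by the tool apply_moves, never from a script. Its argument "motion" is a list of rows, each a list of 4 numbers: the shift along the tool's x, y, z in mm, then the turn about the tool's z in degrees. A call has 1 to 12 rows; each row shifts and turns the commanded pose from where the row before left it, along the tool's axes as they then stand; what a row does not reach is not made up. A row lasts 1/8 s, in which the tool goes at most 62.5 mm and 10.7 degrees, less where a joint would pass 70% of its speed; a pose out of reach is approached as far as the arm can. A call is refused whole if a number of a shift passes 62.5 or a number of a turn 10.7, either way. A call with a gripper value outside its range is refused whole. "grip" is the finger opening in mm, from 0 to 85.4, set as the call begins (left out, the last holds). The fingers move at their own pace and stop on an object; the grip force is fixed at half the most. Time passes only in rows, so rows that do not move let the fingers close. It gives the time, the measured TCP pose, the force, the opening and the grip force at its end, in the units of the state.
- env.observe(): the state, without advancing time (a new reading comes with each control period).
- vision.get_image(name): name is "side" or "top" or "wrist"; returns the picture (384x512x3 uint8, red, green, blue); there is no depth.
- vision.camera_info(name): a dict with "intrinsics" (3x3 intrinsics, pixels), "rvec" (rotation vector, rad) and "tvec" (3), from world to camera coordinates, as OpenCV has them; the wrist camera has in their place "tool_from_camera" (4x4, takes a point from camera to tool coordinates, whose origin is the TCP and whose axes are the flange's). Camera axes: x right, y down, z forward; pixel columns grow to the right and rows downward; lengths in mm; the calibration is good to about 2 mm. A picture is of the moment at which its call begins: read the wrist's pose just before it. camera_info takes no time and is no camera call.
- workorder.close_job(): hands the job in; it is judged then, once.
Trained networks look in the newest picture that a camera, given by its name, has taken for a name from the list of things; names that differ only in an ending like _2 or _b are one class to them, and where a whole thing is asked for, a point or a joint stands for the part that bears it (a point fixed in the world has none). Each returns a list of dicts, best first, with "score" (0 to 1); they miss things now and then, are a little off and sometimes report something else, mostly with a low value. They report only what shows in the picture. A call takes as long as a camera call. They do not tell look-alikes from the thing itself.
- nets.spot_in(camera, label): "box" ([left, top, right, bottom] in pixels, round what is visible of it).
- nets.spot_point(camera, label): "centre" ([column, row] in pixels: a listed point, or the origin of a listed thing).
The state is a dict: "clock": time; "joints": joint angles; "joint_vel": joint speeds; "tau": joint torques, N m; "ee_pos": TCP position; "tool_rot": TCP orientation; "ft_force": force on the tool from outside, world axes, zero at the start; "wrist_torque": the same for the moment, N m; "grip_width": opening from 0.0 (shut) to 1.0 (fully open); "grasp_force": force on a finger pad.
Only numpy, scipy, OpenCV 4.12 (cv2) and the standard library are available. Lean on these libraries where they do the work, as an engineer would, in place of code of your own. Each camera call takes 0.05 s, during which the arm holds its last target. There are 200 camera calls.

## Working session

There is one attempt and no reset: what is moved stays moved. The work goes in short steps, Python scripts to look and compute and a tool call to move; the robot and the scene stay as the last step left them, time stands still between calls to the robot, and variables do not carry over. Pictures are saved under pics/ and viewed, at most 10 in all, crops included, and the job is handed in when it is done.

Besides the shell and the picture viewer there is one more tool, called by a JSON object that holds its "api" and its "payload", one argument or row to a line. apply_moves: Moves the arm, as the interface text tells. Its arguments: {"type":"object","properties":{"motion":{"type":"array","items":{"type":"array","items":{"type":"number"}}},"grip":{"type":"number"}},"required":["motion"]}

```bash
mkdir -p pics; ls
cat > h.py <<'E'
import numpy as np, cv2
from bench import env, vision, workorder, nets
from scipy.spatial.transform import Rotation as R
def save(cam,fn,im=None):
    im=vision.get_image(cam) if im is None else im
    cv2.imwrite('pics/'+fn,im[:,:,::-1]); return im
def ray(cam,px):
    i=vision.camera_info(cam);K=np.array(i['intrinsics'],float)
    d=np.linalg.inv(K)@[px[0],px[1],1]
    if 'rvec' in i:
        M=cv2.Rodrigues(np.array(i['rvec'],float))[0];t=np.array(i['tvec'],float).ravel()
        return -M.T@t, M.T@d
    s=env.observe();T=np.array(i['tool_from_camera']);A=R.from_euler('xyz',s['tool_rot']).as_matrix()
    return A@T[:3,3]+s['ee_pos'], A@T[:3,:3]@d
def onz(cam,px,z):
    o,d=ray(cam,px);return o+d*(z-o[2])/d[2]
def tri(rs):
    A=0;b=0
    for o,d in rs:
        d=d/np.linalg.norm(d);P=np.eye(3)-np.outer(d,d);A=A+P;b=b+P@o
    return np.linalg.solve(A,b)
E
python3 - <<'E'
from h import *
np.set_printoptions(precision=1,suppress=True)
s=env.observe();print(s,env.grip_point_offset)
for c in('top','side'):
    save(c,c+'0.png')
    for l in('pestle','dish','tumbler','orange_center','mount1','mount2'):
        print(c,l,[(np.round(q['centre']),round(q['score'],2)) for q in nets.spot_point(c,l)][:4])
    print(ray(c,(256,192)))
print(vision.camera_info('wrist'))
E
```

```text
pics
{'clock': 0.0, 'joints': array([-1.4,  0.3,  1.5,  0. ,  1.3, -0.1]), 'joint_vel': array([ 0.,  0., -0.,  0.,  0., -0.]), 'tau': array([ -0. , -43.4, -24.6,  -0. ,   0. ,   0. ]), 'ee_pos': array([ 167.5, -497.1,  230.6]), 'tool_rot': array([-3.1, -0. ,  0.3]), 'ft_force': array([1.1, 0.2, 1. ]), 'wrist_torque': array([-0.,  0.,  0.]), 'grasp_force': 0.0, 'grip_width': 1.0016434638277818} 18.700000000000003
top pestle [(array([341., 176.]), 0.81), (array([331., 206.]), 0.58), (array([315., 240.]), 0.44)]
top dish [(array([325., 211.]), 0.67)]
top tumbler [(array([198., 216.]), 0.56)]
top orange_center [(array([176., 211.]), 0.58)]
top mount1 [(array([214., 146.]), 0.69), (array([253., 176.]), 0.38)]
top mount2 [(array([214., 146.]), 0.69), (array([253., 176.]), 0.38)]
(array([ 391.7,    4.8, 1225. ]), array([ 0.2, -0. , -1. ]))
side pestle [(array([320., 177.]), 0.63), (array([339., 200.]), 0.57), (array([246., 202.]), 0.24)]
side dish [(array([326., 182.]), 0.74)]
side tumbler [(array([218., 258.]), 0.79)]
side orange_center [(array([211., 256.]), 0.58)]
side mount1 [(array([248., 204.]), 0.52), (array([307., 245.]), 0.51), (array([191., 199.]), 0.39)]
side mount2 [(array([248., 204.]), 0.52), (array([307., 245.]), 0.51), (array([191., 199.]), 0.39)]
(array([ 35.4, 521.3, 912.9]), array([ 0.5, -0.4, -0.7]))
{'intrinsics': array([[314.9,   0. , 261.1],
       [  0. , 314.9, 192.5],
       [  0. ,   0. ,   1. ]]), 'tool_from_camera': array([[   0. ,   -0.9,   -0.3,   84.3],
       [   1. ,    0. ,    0. ,   -0.2],
       [  -0. ,   -0.3,    0.9, -142.4],
       [   0. ,    0. ,    0. ,    1. ]])}
```

View pics/top0.png

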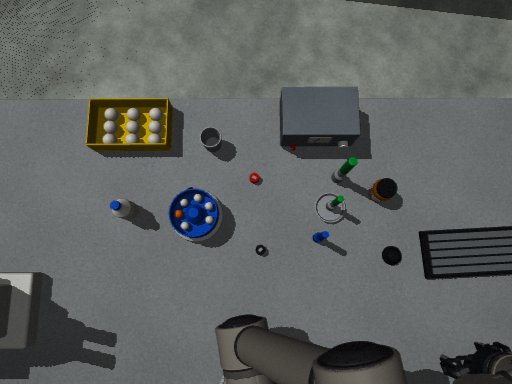

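View pics/side0.png

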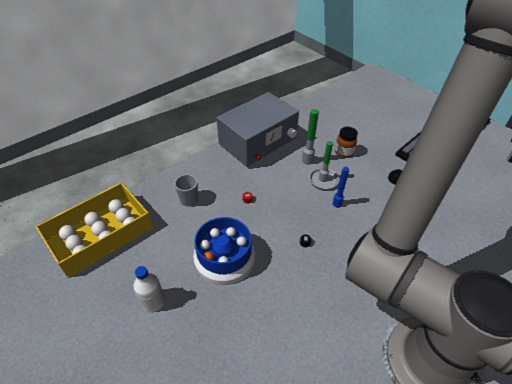

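Candidates for the pestle: the large green one at top px (345,168), the small green one in the dish at (336,203), and the blue one at (321,237). I choose the small green one in the dish. Next, a close crop and measurements.

Run:
```python
from h import *
np.set_printoptions(precision=1,suppress=True)
t=vision.get_image('top');s=vision.get_image('side')
z=lambda im,c,r,w,h:cv2.resize(im[r:r+h,c:c+w],(400,300),interpolation=cv2.INTER_CUBIC)
a=np.vstack([np.hstack([z(t,290,150,120,90),z(s,280,105,120,90)]),np.hstack([z(t,156,180,80,60),z(s,184,210,80,60)])])
save('', 'crop1.png',a)
for n,p,zz in(('bowl base','198 216',0),('bowlrim','194 212',90),('dish','331 208',14),('pest top','339 199',155),('m1','261 250',22),('m2','255 178',22),('orange','179 214',58)):
    print(n,onz('top',list(map(float,p.split())),zz))
```

```text
bowl base [535.7 192.5   0. ]
bowlrim [537.4 191.2  90. ]
dish [ 558.2 -243.3   14. ]
pest top [ 565.  -238.7  155. ]
m1 [423.7 -13.6  22. ]
m2 [657.9   4.4  22. ]
orange [535.4 243.3  58. ]
```

View pics/crop1.png

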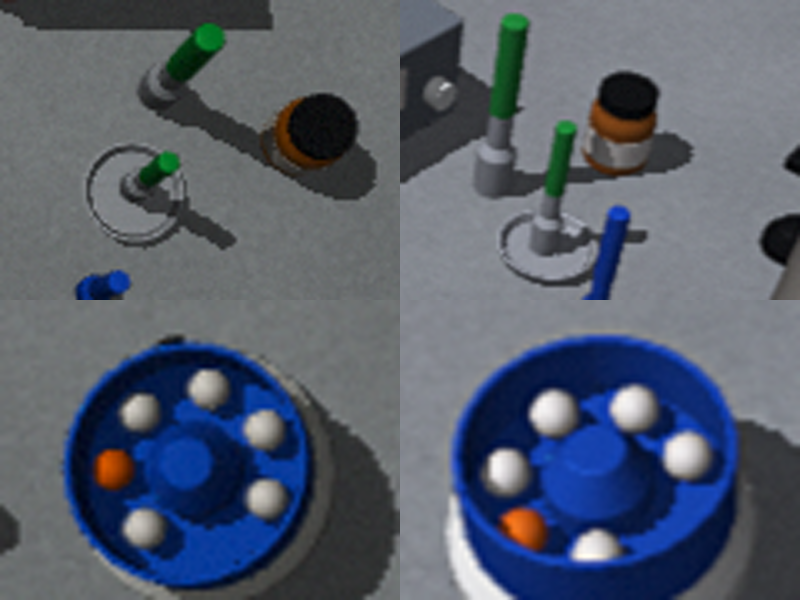

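Crop: the small green pestle stands in the dish (top crop px 168,160 for its handle top). The large green one is behind it, and the blue one is at lower left. In the bowl, the orange bead is at the left (115,468) and the gap is at the bottom (208,548). Next I triangulate from both views.

Run:
```python
from h import *
np.set_printoptions(precision=1,suppress=True)
T=lambda x,y:ray('top',(290+x/3.333-.4,150+y/3.333-.4))
S=lambda x,y:ray('side',(280+(x-400)/3.333-.4,105+y/3.333-.4))
print('pestle top',tri([T(168,160),S(566,127)]))
print('big top',tri([T(209,38),S(515,20)]))
print('blue top',tri([T(118,281),S(619,212)]))
print('dish ctr',tri([T(136,194),S(547,247)]))
print('jar top',tri([T(318,127),S(628,82)]))
t=lambda x,y:ray('top',(156+x/5-.4,180+y/5-.4))
s=lambda x,y:ray('side',(184+(x-400)/5-.4,210+(y-300)/5-.4))
c=tri([t(185,462),s(592,448)]);print('hub top',c)
for n,p,q in(('or',(115,468),(524,530)),('w1',(141,412),(505,472)),('w2',(209,389),(553,413)),('w3',(264,430),(634,409)),('w4',(266,498),(688,455)),('w5',(145,527),(598,550))):
    b=tri([t(*p),s(*q)]);o=onz('top',(156+p[0]/5-.4,180+p[1]/5-.4),58);v=o[:2]-c[:2];print(n,b,o,np.hypot(*v),np.degrees(np.arctan2(v[1],v[0])))
```

```text
pestle top [ 568.2 -241.5  157.6]
big top [ 664.  -268.2  210.2]
blue top [ 464.5 -194.1  155.3]
dish ctr [ 561.3 -241.8    6.7]
jar top [ 606.6 -389.8  110.6]
hub top [402.4 212.9 239.5]
or [398.1 253.4 222. ] [354.1 238.5  58. ] 54.69070623880047 152.0406310853906
w1 [427.1 241.4 221.6] [387.5 223.7  58. ] 18.402426370564164 143.95612363993763
w2 [439.8 205.8 220. ] [401.2 182.4  58. ] 30.521656276596005 -92.28001658237943
w3 [419.6 175.8 217.9] [376.4 148.2  58. ] 69.76900924445943 -111.9256382502109
w4 [385.1 173.3 217.5] [335.9 146.2  58. ] 94.21190342281496 -134.94198542870868
w5 [369.3 235.8 223.3] [319.1 219.2  58. ] 83.54151933906908 175.67087536311277
```

Run:
```python
from h import *
np.set_printoptions(precision=1,suppress=True)
t=lambda x,y:ray('top',(156+x/5-.4,180+(y-300)/5-.4))
s=lambda x,y:ray('side',(184+(x-400)/5-.4,210+(y-300)/5-.4))
c=tri([t(185,462),s(592,448)]);print('hub top',c)
for n,p,q in(('or',(115,468),(524,530)),('w1',(141,412),(505,472)),('w2',(209,389),(553,413)),('w3',(264,430),(634,409)),('w4',(266,498),(688,455)),('w5',(145,527),(598,550))):
    b=tri([t(*p),s(*q)]);o=onz('top',(156+p[0]/5-.4,180+(p[1]-300)/5-.4),58);v=o[:2]-c[:2];print(n,b,o,np.hypot(*v),np.degrees(np.arctan2(v[1],v[0])))
e=env.observe();M=R.from_euler('xyz',e['tool_rot']).as_matrix();print(M,e['tool_rot'],vision.camera_info('wrist')['tool_from_camera'].round(3))
print('goal delta tool', M.T@(np.array([567-0,-241,260])-e['ee_pos']))
```

```text
hub top [538.1 196.1  88. ]
or [537.6 244.2  59.5] [538.  244.6  58. ] 48.55920113796548 90.0948693919636
w1 [573.6 229.6  59.1] [573.4 229.4  58. ] 48.6160352364402 43.28707011396542
w2 [588.  186.9  59.8] [588.  186.9  58. ] 50.7442714511263 -10.476140960171694
w3 [561.5 151.5  59.5] [561.6 151.6  58. ] 50.345325212003246 -62.11454170880664
w4 [518.2 149.1  60.1] [518.6 149.5  58. ] 50.43126113961257 -112.6433789085154
w5 [500.3 223.7  63.3] [500.9 224.7  58. ] 46.927113439748005 142.43122920334372
[[ 0.9  0.3  0. ]
 [ 0.3 -0.9 -0. ]
 [-0.   0.  -1. ]] [3.1 0.  0.3] [[   0.    -0.9   -0.3   84.3]
 [   1.     0.     0.    -0.2]
 [  -0.    -0.3    0.9 -142.4]
 [   0.     0.     0.     1. ]]
goal delta tool [ 460.4 -115.7  -28.7]
```

Positions are consistent: bowl at about (538,196), dish at about (561,-242), pestle about 156 tall. The bead gap is at about 195° (w5 at 142°, w4 at 247°). I'll square up the yaw and go above the pestle for a wrist view.

{"api": "apply_moves", "payload": {
  "motion": [
    [0,0,-15,9.3],
    [0,0,-14,9.3],
    [50,-30,0,0],
    [50,-30,0,0],
    [50,-30,0,0],
    [50,-30,0,0],
    [50,-30,0,0],
    [50,-30,0,0],
    [50,-30,0,0],
    [50,-30,0,0],
    [12,-12,0,0],
    [0,0,0,0]
  ],
  "grip": 85
}}

```text
clock: 2.3
ee_pos: [579.7, -244.8, 259.8]
tool_rot: [-3.142, 0.001, 0.002]
ft_force: [-0.3, 0.3, -0.4]
grip_width: 0.994
grasp_force: 0.0
```

Run:
```python
from h import *
np.set_printoptions(precision=3,suppress=True)
e=env.observe();print(e['clock'],e['ee_pos'],e['tool_rot'],e['joints'])
save('wrist','w1.png')
for l in ('pestle','dish'):print(l,[(q['centre'],q['score'],onz('wrist',q['centre'],4)) for q in nets.spot_point('wrist',l)])
```

```text
2.3 [ 579.675 -244.784  259.823] [-3.142  0.001  0.002] [-0.521  0.523  1.159 -0.     1.461  1.048]
pestle [([225.8, 231.8], 0.85, array([ 467.56 , -196.981,    4.   ])), ([256.7, 163.6], 0.67, array([ 565.361, -240.622,    4.   ])), ([279.1, 84.7], 0.56, array([ 662.243, -267.868,    4.   ]))]
dish [([256.3, 163.3], 0.89, array([ 565.67 , -240.425,    4.   ]))]
```

View pics/w1.png

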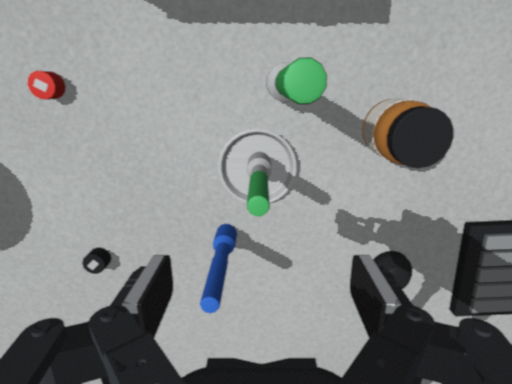

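Wrist view: the small green pestle is upright in the dish (foot about 258,163; handle top about 258,205), and the dish rim is centred near (259,166). Now to refine with two views.

Run:
```python
from h import *
np.set_printoptions(precision=1,suppress=True)
im=cv2.imread('pics/w1.png');h=cv2.cvtColor(im,cv2.COLOR_BGR2HSV)
g=cv2.inRange(h,(50,120,60),(75,255,255));n,lab,st,ce=cv2.connectedComponentsWithStats(g)
for i in range(1,n):
    if st[i,4]>150:print(st[i],ce[i])
# handle top disc: lower end, radius from width
i=[i for i in range(1,n) if st[i,4]>150 and 235<ce[i][0]<275][0]
x,y,w,hh,_=st[i];rows=np.where(lab==i)
bx=np.median(rows[1][rows[0]>y+hh-w]);px=(bx,y+hh-.5-w/2);print(px)
T=ray('top',(290+168/3.333-.4,150+160/3.333-.4));S=ray('side',(280+166/3.333-.4,105+127/3.333-.4))
print('top disc',onz('wrist',px,159),tri([ray('wrist',px),T,S]))
# dish rim outer ellipse
print('dish',onz('wrist',(259,167),14), [onz('wrist',p,14) for p in((219.5,167),(298.5,167),(259,130),(259,205))])
print('foot centre from base px', onz('wrist',(258,162.5),40))
```

```text
[ 276   58   50   46 1707] [301.9  80.8]
[248 172  21  44 740] [258.  194.1]
(np.float64(258.0), np.float64(205.0))
top disc [ 567.9 -244.   159. ] [ 568.  -242.6  157.1]
dish [ 563.3 -244.    14. ] [array([ 563.3, -193.8,   14. ]), array([ 563.2, -294.2,   14. ]), array([ 609.8, -244.1,   14. ]), array([ 511.5, -243.8,   14. ])]
foot centre from base px [ 575.4 -243.    40. ]
```

{"api": "apply_moves", "payload": {
  "motion": [
    [-12.3,-1.3,50,0],
    [0,0,50,0],
    [0,0,40,0],
    [0,0,15,0],
    [0,0,0,0],
    [0,0,0,0]
  ]
}}

```text
clock: 3.2
ee_pos: [568.1, -245.2, 107.4]
tool_rot: [3.14, -0.003, -0.0]
ft_force: [0.3, 0.1, 0.7]
grip_width: 0.995
grasp_force: 0.0
```

{"api": "apply_moves", "payload": {
  "motion": [
    [0,0,0,0],
    [0,0,0,0],
    [0,0,0,0],
    [0,0,0,0],
    [0,0,0,0],
    [0,0,0,0]
  ],
  "grip": 0
}}

```text
clock: 3.95
ee_pos: [567.4, -244.1, 105.6]
tool_rot: [-3.142, -0.0, 0.0]
ft_force: [-0.9, 2.1, 2.7]
grip_width: 0.219
grasp_force: 58.6
```

{"api": "apply_moves", "payload": {
  "motion": [
    [0,0,-10,0],
    [0,0,-35,0],
    [0,0,-45,0],
    [0,0,-45,0],
    [-4,-25,0,0],
    [-8,-42,0,0],
    [-8,-42,0,0],
    [-8,-42,0,0],
    [-8,-42,0,0],
    [-8,-42,0,0],
    [-8,-42,0,0],
    [-8,-42,0,0]
  ]
}}

```text
clock: 5.45
ee_pos: [506.7, 75.9, 240.6]
tool_rot: [3.141, -0.0, -0.0]
ft_force: [-0.4, -0.4, -1.0]
grip_width: 0.22
grasp_force: 58.8
```

{"api": "apply_moves", "payload": {
  "motion": [
    [-8,-42,0,0],
    [-6,-35,0,0],
    [-3,-22,0,0],
    [0,-8,0,0],
    [0,0,0,0],
    [0,0,0,0]
  ]
}}

```text
clock: 6.2
ee_pos: [490.4, 180.9, 240.2]
tool_rot: [3.141, 0.0, -0.001]
ft_force: [-0.3, -0.4, -1.9]
grip_width: 0.213
grasp_force: 58.9
```

```bash
cat > bowl.py <<'E'
from h import *
import sys
np.set_printoptions(precision=1,suppress=True)
def beads(cam,im,roi=None):
    h=cv2.cvtColor(im,cv2.COLOR_RGB2HSV)
    out=[]
    for n,m in(('or',cv2.inRange(h,(3,150,90),(20,255,255))),('w',cv2.inRange(h,(0,0,110),(179,60,255)))):
        k,lab,st,ce=cv2.connectedComponentsWithStats(m)
        for i in range(1,k):
            if st[i,4]<25 or st[i,4]>3000:continue
            p=onz(cam,ce[i],58);v=p[:2]-[538,195.5]
            if np.hypot(*v)<70:out.append((n,st[i,4],np.round(ce[i],1),np.round(p[:2],1),round(np.hypot(*v),1),round(np.degrees(np.arctan2(v[1],v[0])),1)))
    return out
if __name__=='__main__':
    e=env.observe();print(e['clock'],e['ee_pos'],e['tool_rot'],e['ft_force'],e['grip_width'])
    for c in sys.argv[2:]:
        im=save(c,c+sys.argv[1]+'.png')
        print(c);[print(*b) for b in beads(c,im)]
E
python3 bowl.py A wrist top
```

```text
6.2 [490.4 180.9 240.2] [ 3.1  0.  -0. ] [-0.3 -0.4 -1.9] 0.21266109581571246
wrist
or 454 [197.9 122.5] [538.1 244.9] 49.4 89.9
w 623 [255.5  68.2] [589.3 186.3] 52.1 -10.2
w 592 [211.2  84.4] [574.6 229.6] 50.0 43.0
w 564 [291.9  96.9] [562.9 150.5] 51.5 -61.0
w 513 [292.5 140.9] [519.5 148.5] 50.5 -111.5
w 493 [219.9 158.5] [501.  224.2] 46.8 142.2
top
w 37 [207.9 205.1] [563.3 153.1] 49.4 -59.2
```

View pics/wristA.png

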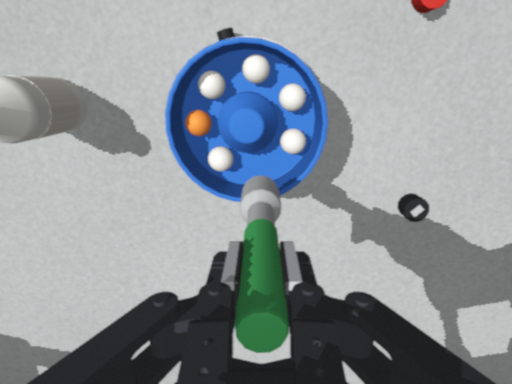

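Wrist view: the pestle hangs straight, with the foot at about (260,185) over the gap edge. The hub top is at about (247,126), the orange bead at (198,122), and the rim spans columns 165–328. Next I fit the bowl axis and check the pestle's tilt.

Run:
```python
from h import *
from scipy.optimize import least_squares
np.set_printoptions(precision=1,suppress=True)
im=cv2.imread('pics/wristA.png');h=cv2.cvtColor(im,cv2.COLOR_BGR2HSV)
m=cv2.inRange(h,(100,120,40),(125,255,255));m=cv2.morphologyEx(m,cv2.MORPH_CLOSE,np.ones((9,9)))
c=max(cv2.findContours(m,0,cv2.CHAIN_APPROX_NONE)[0],key=cv2.contourArea)[:,0]
c=cv2.convexHull(c)[:,0];c=c[c[:,1]<165]
P=np.array([onz('wrist',p,90)[:2] for p in c.astype(float)])
f=least_squares(lambda q:np.hypot(*(P-q[:2]).T)-q[2],[538,195,75],loss='soft_l1');print('rim',f.x,np.abs(f.fun).max())
B=np.array([[538.1,244.9],[589.3,186.3],[574.6,229.6],[562.9,150.5],[519.5,148.5],[501,224.2]])
f=least_squares(lambda q:np.hypot(*(B-q).T)-50,[538,195]);print('beads',f.x,f.fun)
hub=cv2.inRange(h,(100,120,40),(125,255,255))
print('hubtop',onz('wrist',(246.5,126),87))
i=vision.camera_info('wrist');T=np.array(i['tool_from_camera']);K=i['intrinsics']
s=env.observe();A=R.from_euler('xyz',s['tool_rot']).as_matrix()
def proj(p):
    t=A.T@(np.array(p)-s['ee_pos']);q=K@(T[:3,:3].T@(t-T[:3,3]));return q[:2]/q[2]
x,y,z=s['ee_pos'];b=z-101.6
for d in((15,0,0),(0,15,0),(0,-15,0),(-15,0,36),(15,0,36),(0,15,36),(0,-15,36)):print(d,proj([x+d[0],y+d[1],b+d[2]]))
cv2.imwrite('pics/foot.png',cv2.resize(im[165:235,225:295],(560,560),interpolation=cv2.INTER_CUBIC))
```

```text
rim [538.4 194.6  73.9] 1.227424125769744
beads [539.9 194.3] [ 0.6  0.  -0.5 -0.5  0.2 -0.9]
hubtop [538.2 194.5  87. ]
(15, 0, 0) [261.2 175.4]
(0, 15, 0) [242.9 193.1]
(0, -15, 0) [279.5 193.1]
(-15, 0, 36) [261.3 228.7]
(15, 0, 36) [261.3 189.6]
(0, 15, 36) [240.2 209.6]
(0, -15, 36) [282.3 209.6]
```

View pics/foot.png

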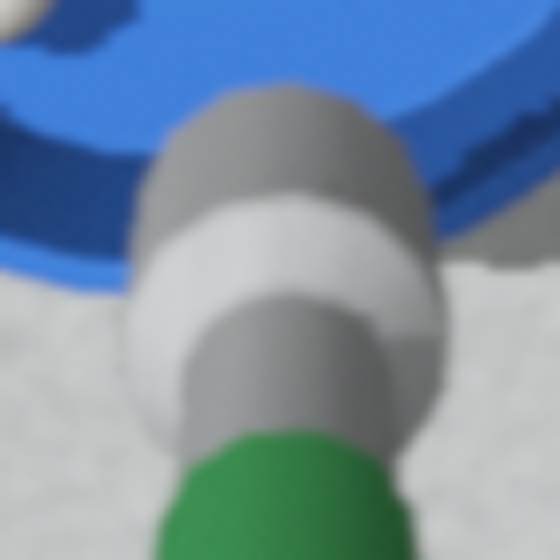

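The pestle is vertical and the foot matches its predicted pixels. The bowl axis is at (538.4, 194.6). I lower it into the gap and compute the arc.

{"api": "apply_moves", "payload": {
  "motion": [
    [0,-0.5,25,0],
    [0,0,35,0],
    [0,0,20,0],
    [0,0,8,0],
    [0,0,2,0],
    [0,0,0,0]
  ]
}}

```text
clock: 7.05
ee_pos: [490.7, 182.2, 151.0]
tool_rot: [-3.141, -0.001, -0.0]
ft_force: [0.3, 0.0, -2.2]
grip_width: 0.215
grasp_force: 58.8
```

```bash
cat > arc.py <<'E'
import numpy as np,sys
a0,a1,st=map(float,sys.argv[1:4]);n=int(round(abs(a1-a0)/st))
a=np.radians(np.linspace(a0,a1,n+1));p=np.c_[50*np.cos(a),-50*np.sin(a)].round(1)
d=np.diff(p,axis=0).round(1)
for k in range(0,n,12):print(round(np.degrees(a[min(k+12,n)]),1),(p[min(k+12,n)]*[1,-1]+[538.4,194.6]),[[float(x),float(y),0,0] for x,y in d[k:k+12]+0.0])
E
python3 arc.py 195 -27 6; python3 -c "
from h import *
print(env.observe())"
```

```text
123.0 [511.2 236.5] [[-1.1, -5.1, 0, 0], [-0.5, -5.2, 0, 0], [0.0, -5.2, 0, 0], [0.5, -5.2, 0, 0], [1.1, -5.1, 0, 0], [1.6, -5.0, 0, 0], [2.1, -4.8, 0, 0], [2.7, -4.5, 0, 0], [3.0, -4.3, 0, 0], [3.5, -3.9, 0, 0], [3.9, -3.5, 0, 0], [4.3, -3.0, 0, 0]]
51.0 [569.9 233.5] [[4.5, -2.7, 0, 0], [4.8, -2.1, 0, 0], [5.0, -1.6, 0, 0], [5.1, -1.1, 0, 0], [5.2, -0.5, 0, 0], [5.2, 0.0, 0, 0], [5.2, 0.5, 0, 0], [5.1, 1.1, 0, 0], [5.0, 1.6, 0, 0], [4.8, 2.1, 0, 0], [4.5, 2.7, 0, 0], [4.3, 3.0, 0, 0]]
-21.0 [585.1 176.7] [[3.9, 3.5, 0, 0], [3.5, 3.9, 0, 0], [3.0, 4.3, 0, 0], [2.7, 4.5, 0, 0], [2.1, 4.8, 0, 0], [1.6, 5.0, 0, 0], [1.1, 5.1, 0, 0], [0.5, 5.2, 0, 0], [0.0, 5.2, 0, 0], [-0.5, 5.2, 0, 0], [-1.1, 5.1, 0, 0], [-1.6, 5.0, 0, 0]]
-27.0 [583.  171.9] [[-2.1, 4.8, 0, 0]]
{'clock': 7.05, 'joints': array([ 2.09196707e-01,  4.17663711e-01,  1.64760305e+00, -1.05739104e-04,
        1.07492902e+00,  1.78010327e+00]), 'joint_vel': array([ 0.00054103, -0.00525681, -0.00341658,  0.00070733, -0.00027172,
       -0.00117408]), 'tau': array([-6.44662511e-02, -4.51015055e+01, -2.23005563e+01, -3.17704405e-03,
       -2.28281325e-02, -8.16788961e-04]), 'ee_pos': array([490.68016717, 182.24576085, 151.01156552]), 'tool_rot': array([-3.14139345e+00, -1.38572970e-03, -6.01336543e-05]), 'ft_force': array([ 0.27719432,  0.00597186, -2.169762  ]), 'wrist_torque': array([ 0.02491647, -0.02322686, -0.00896155]), 'grasp_force': 58.847153624519706, 'grip_width': 0.21491816965541005}
```

{"api": "apply_moves", "payload": {
  "motion": [
    [-1.3,-5.1,0.5,0],
    [-0.5,-5.2,0,0],
    [0.0,-5.2,0,0],
    [0.5,-5.2,0,0],
    [1.1,-5.1,0,0],
    [1.6,-5.0,0,0],
    [2.1,-4.8,0,0],
    [2.7,-4.5,0,0],
    [3.0,-4.3,0,0],
    [3.5,-3.9,0,0],
    [3.9,-3.5,0,0],
    [4.3,-3.0,0,0]
  ]
}}

```text
clock: 8.55
ee_pos: [511.3, 237.3, 149.7]
tool_rot: [3.141, -0.0, 0.0]
ft_force: [0.1, 0.0, -2.4]
grip_width: 0.215
grasp_force: 58.9
```

```bash
python3 bowl.py B wrist
```

```text
8.55 [511.3 237.3 149.7] [ 3.1 -0.   0. ] [ 0.1  0.  -2.4] 0.21481075470506922
wrist
or 867 [249.  132.9] [562.3 246.7] 56.7 64.6
w 1125 [333.7  94.1] [589.7 186.3] 52.6 -10.1
w 1054 [276.1 109.3] [579.2 227. ] 51.9 37.4
w 1049 [379.5 131.5] [563.4 150.5] 51.6 -60.5
w 2287 [251.9 186.4] [520.8 245. ] 52.4 109.2
w 922 [375.4 187.6] [520.  148.4] 50.4 -110.9
```

{"api": "apply_moves", "payload": {
  "motion": [
    [4.5,-2.7,0,0],
    [4.8,-2.1,0,0],
    [5.0,-1.6,0,0],
    [5.1,-1.1,0,0],
    [5.2,-0.5,0,0],
    [5.2,0.0,0,0],
    [5.2,0.5,0,0],
    [5.1,1.1,0,0],
    [5.0,1.6,0,0],
    [4.8,2.1,0,0],
    [4.5,2.7,0,0],
    [4.3,3.0,0,0]
  ]
}}

```text
clock: 10.1
ee_pos: [570.0, 233.9, 149.7]
tool_rot: [3.142, 0.0, 0.0]
ft_force: [-0.8, 0.5, -2.1]
grip_width: 0.22
grasp_force: 58.9
```

```bash
python3 bowl.py C wrist
```

```text
10.1 [570.  233.9 149.7] [3.1 0.  0. ] [-0.8  0.5 -2.1] 0.2200247784568265
wrist
or 619 [319.1 170.2] [592.6 189.1] 55.0 -6.7
w 668 [286.7 175.6] [588.3 213.8] 53.5 20.1
w 960 [257.3 203.5] [565.2 236.6] 49.3 56.5
w 512 [291.9 265. ] [509.1 207.2] 31.2 158.0
w 481 [230.4 263.7] [510.3 259.7] 69.9 113.3
```

{"api": "apply_moves", "payload": {
  "motion": [
    [3.9,3.5,0,0],
    [3.5,3.9,0,0],
    [3.0,4.3,0,0],
    [2.7,4.5,0,0],
    [2.1,4.8,0,0],
    [1.6,5.0,0,0],
    [1.1,5.1,0,0],
    [0.5,5.2,0,0],
    [0.0,5.2,0,0],
    [-0.5,5.2,0,0],
    [-1.1,5.1,0,0],
    [-1.6,5.0,0,0]
  ]
}}

```text
clock: 11.65
ee_pos: [584.9, 176.9, 149.8]
tool_rot: [3.141, -0.0, 0.0]
ft_force: [-0.3, -0.1, -2.0]
grip_width: 0.214
grasp_force: 58.9
```

```bash
python3 bowl.py D wrist top side; python3 arc.py -21 -39 6
python3 - <<'E'
import cv2,numpy as np
a=cv2.imread('pics/wristD.png');b=cv2.resize(cv2.imread('pics/topD.png')[180:255,150:250],(400,300));c=cv2.resize(cv2.imread('pics/sideD.png')[200:290,164:284],(400,300))
cv2.imwrite('pics/mD.png',np.vstack([np.hstack([b,c]),np.hstack([cv2.resize(a,(400,300)),np.zeros((300,400,3),np.uint8)])]))
E
```

```text
11.65 [584.9 176.9 149.8] [ 3.1 -0.   0. ] [-0.3 -0.1 -2. ] 0.21426119805356936
wrist
or 665 [305.8 235.9] [550.7 139.5] 57.4 -77.3
w 1744 [269.8 204.9] [578.1 169.5] 47.8 -33.0
w 517 [292.  264.9] [523.2 150. ] 47.9 -108.1
w 479 [230.3 264.3] [523.7 202.6] 15.9 153.5
w 167 [313.9 260.5] [527.5 131.5] 64.9 -99.4
top
w 120 [198.4 218.4] [521.3 182. ] 21.4 -141.0
side
or 54 [236.3 232.3] [549.6 140.6] 56.1 -78.1
w 66 [214.9 228.1] [599.7 176.4] 64.6 -17.2
w 45 [228.  229.2] [572.8 151.4] 56.2 -51.7
w 170 [240.4 246.9] [504.7 162.5] 46.8 -135.3
-39.0 [577.3 163.1] [[-2.1, 4.8, 0, 0], [-2.7, 4.5, 0, 0], [-3.0, 4.3, 0, 0]]
```

View pics/mD.png

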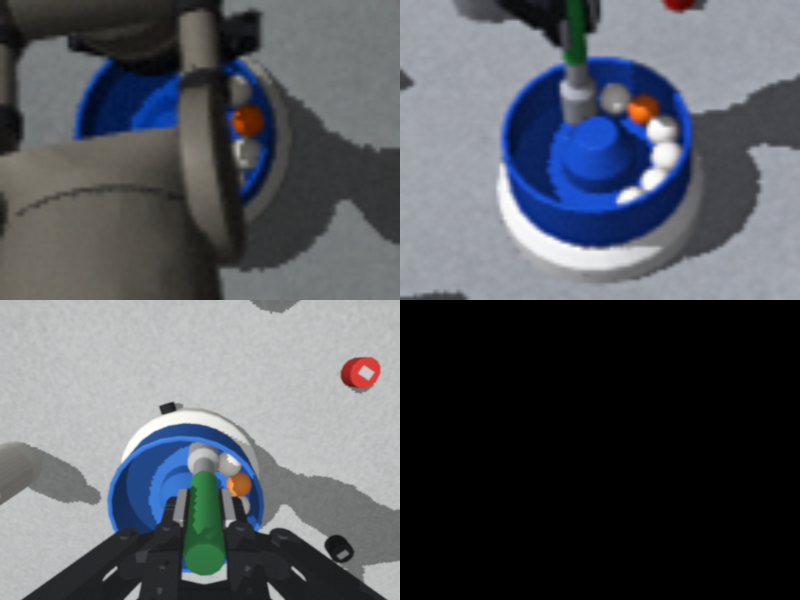

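Side crop: all six beads form a train ahead of the foot, with orange second at (643,108), about −78°. About 14° more puts it opposite its start (−90°). After that, back off a little and lift out.

{"api": "apply_moves", "payload": {
  "motion": [
    [-1.6,3.6,0,0],
    [-2.0,3.6,0,0],
    [-1.6,2.5,0,0],
    [0,0,0,0],
    [1.0,-1.5,0,0],
    [1.0,-1.5,0,0],
    [0,0,0,0],
    [0,0,-8,0],
    [0,0,-25,0],
    [0,0,-30,0],
    [0,0,-30,0],
    [0,0,0,0]
  ]
}}

```text
clock: 13.3
ee_pos: [583.0, 170.8, 245.7]
tool_rot: [-3.141, -0.006, 0.0]
ft_force: [-0.4, 0.4, -1.7]
grip_width: 0.216
grasp_force: 58.9
```

```bash
python3 bowl.py E side wrist
```

```text
13.3 [583.  170.8 245.7] [-3.1 -0.   0. ] [-0.4  0.4 -1.7] 0.21639731584300662
side
or 56 [239.  233.4] [541.9 137.3] 58.4 -86.1
w 54 [231.1 229.7] [565.8 145.8] 56.9 -60.8
w 168 [240.4 247.8] [502.6 164.5] 47.1 -138.8
wrist
or 353 [291.2 204.6] [539.3 137.2] 58.3 -88.7
w 415 [285.  183.1] [564.3 144.7] 57.2 -62.7
w 1172 [256.6 199. ] [545.9 175.6] 21.4 -68.5
w 439 [284.5 226.3] [512.8 143.9] 57.4 -116.1
w 611 [228.7 258. ] [471.6 208.8] 67.7 168.7
```

The orange bead is at about −88°, opposite its start. Now I return the pestle to the dish.

{"api": "apply_moves", "payload": {
  "motion": [
    [-1,20,0,0],
    [-2,40,0,0],
    [-2,45,0,0],
    [-2,45,0,0],
    [-2,45,0,0],
    [-2,45,0,0],
    [-2,45,0,0],
    [-2,45,0,0],
    [-2,40,0,0],
    [-1,30,0,0],
    [0,14,0,0],
    [0,0,0,0]
  ]
}}

```text
clock: 14.9
ee_pos: [563.2, -244.1, 241.9]
tool_rot: [-3.141, 0.001, -0.001]
ft_force: [-0.1, 0.9, -1.7]
grip_width: 0.215
grasp_force: 58.9
```

Run:
```python
from h import *
np.set_printoptions(precision=1,suppress=True)
e=env.observe();print(e['ee_pos'],e['tool_rot'])
for c in('top','side','wrist'):
    im=save(c,c+'F.png')
    for q in nets.spot_point(c,'dish'):print(c,q['score'],onz(c,q['centre'],0))
    if c=='top':
        import bowl;[print(*b) for b in bowl.beads(c,im)]
```

```text
[ 563.2 -244.1  241.9] [-3.1  0.  -0. ]
top 0.56 [ 549.8 -242.1    0. ]
or 39 [211.8 212.4] [540.1 140.5] 55.1 -87.8
w 39 [209.9 204.2] [565.9 147. ] 55.9 -60.0
w 41 [209.9 220.5] [514.7 146. ] 54.8 -115.2
w 36 [204.3 227. ] [494.4 163. ] 54.4 -143.3
w 38 [188.2 230.1] [485.  213.1] 55.8 161.7
w 38 [196.5 230.5] [483.6 187.2] 55.1 -171.3
side 0.75 [ 553.9 -230.5   -0. ]
wrist 0.71 [ 561.5 -238.5    0. ]
```

View pics/wristF.png

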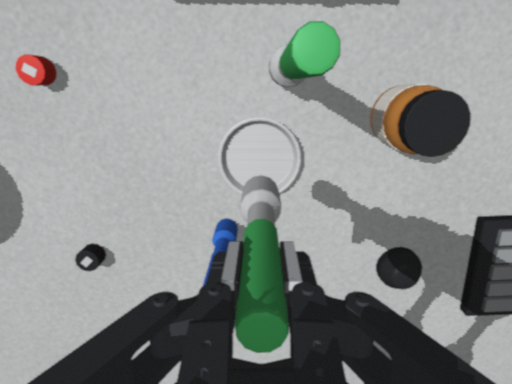

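The beads are all in the bowl with orange at −88°. The dish is unmoved, centred at about px (260,157), and the pestle sits straight in the grip. Lowering now.

{"api": "apply_moves", "payload": {
  "motion": [
    [0,0,40,0],
    [0,0,45,0],
    [0,0,30,0],
    [0,0,13,0],
    [0,0,4,0],
    [0,0,0,0],
    [0,0,2,0],
    [0,0,0,0],
    [0,0,0,0]
  ]
}}

```text
clock: 16.32
ee_pos: [563.9, -243.5, 109.2]
tool_rot: [3.141, -0.001, 0.0]
ft_force: [0.7, -0.1, -1.5]
grip_width: 0.22
grasp_force: 58.9
```

{"api": "apply_moves", "payload": {
  "motion": [
    [0,0,1,0],
    [0,0,1,0],
    [0,0,0.5,0],
    [0,0,0,0],
    [0,0,0,0]
  ]
}}

```text
clock: 16.95
ee_pos: [563.9, -243.4, 106.3]
tool_rot: [3.141, -0.0, 0.0]
ft_force: [-0.1, -0.2, -2.4]
grip_width: 0.217
grasp_force: 58.9
```

{"api": "apply_moves", "payload": {
  "motion": [
    [0,0,0.5,0],
    [0,0,0.5,0],
    [0,0,0,0],
    [0,0,0,0]
  ]
}}

```text
clock: 17.45
ee_pos: [563.9, -243.4, 105.6]
tool_rot: [3.141, -0.0, 0.0]
ft_force: [0.2, 0.1, 1.3]
grip_width: 0.219
grasp_force: 59.2
```

Contact: the force went from −2.4 to +1.3. I release and retreat upward.

{"api": "apply_moves", "payload": {
  "motion": [
    [0,0,0,0],
    [0,0,0,0],
    [0,0,0,0],
    [0,0,0,0],
    [0,0,0,0],
    [0,0,0,0],
    [0,0,-15,0],
    [0,0,-35,0],
    [0,0,-45,0],
    [0,0,-45,0],
    [0,0,-20,0],
    [0,0,0,0]
  ],
  "grip": 85
}}

```text
clock: 18.95
ee_pos: [564.5, -243.8, 268.1]
tool_rot: [3.139, -0.004, 0.0]
ft_force: [-0.1, 1.8, -0.5]
grip_width: 0.996
grasp_force: 0.0
```

```bash
python3 bowl.py G top side wrist
python3 - <<'E'
import cv2,numpy as np
t=cv2.imread('pics/topG.png')[170:260,150:270];s=cv2.imread('pics/sideG.png');w=cv2.imread('pics/wristG.png')
z=lambda i:cv2.resize(i,(400,300))
cv2.imwrite('pics/mG.png',np.vstack([np.hstack([z(t),z(s[105:195,280:400])]),np.hstack([z(w),z(s[200:290,164:284])])]))
E
```

```text
18.95 [ 564.5 -243.8  268.1] [ 3.1 -0.   0. ] [-0.1  1.8 -0.5] 0.9963179263087337
top
or 37 [211.8 212.3] [540.4 140.7] 54.9 -87.5
w 38 [209.9 204.1] [566.3 147. ] 56.2 -59.8
w 40 [209.8 220.5] [514.5 146.2] 54.6 -115.4
w 36 [204.3 227. ] [494.4 163. ] 54.4 -143.3
w 38 [188.2 230.1] [485.  213.1] 55.8 161.7
w 37 [196.5 230.4] [483.9 187. ] 54.8 -171.1
side
or 57 [238.9 233.3] [542.1 137.3] 58.3 -86.0
w 57 [231.4 229.3] [566.4 144.4] 58.4 -60.9
w 164 [240.4 247.8] [502.6 164.6] 47.0 -139.0
wrist
```

View pics/mG.png

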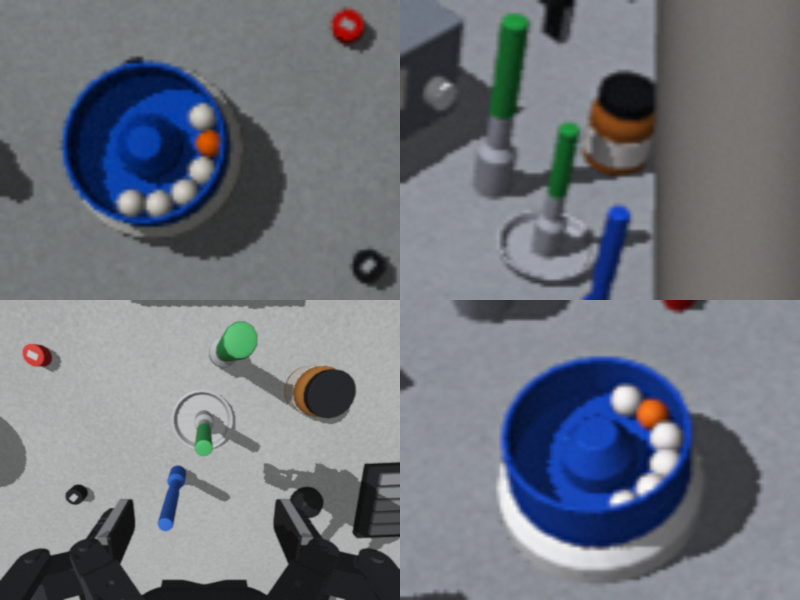

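The picture shows the pestle upright in the unmoved dish (top-right crop 548,240). All six beads are in the bowl, with orange at (207,143) in the top crop, opposite its start, and nothing else has moved. I hand the job in.

```bash
python3 -c "
from bench import workorder
print(workorder.close_job())"
```

```text
the job is handed in; nothing more can be done
None
```

I stirred the beads round, left the orange one about 178° from where it started, stood the pestle upright in its dish with all six beads still in the bowl, and handed the job in at about 19 s.

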